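# Stopper the flask and hold the swirler's lock plunger out

### The job

Close the amber flask on the swirler with the green stopper from the rack, pushed down until its collar sits on the flask's rim, and let go of it. Then take the red knob of the platform's sprung lock plunger, pull it straight up as far as it goes so the pin is clear of its hole, and finish while still gripping and holding it up there, so that a colleague can turn the platform. Leave the other stoppers and the other things on the counter where they are.

Things in the scene. Friction and masses are not known exactly. Their poses are not given: they have to be found in the camera images.
- stopper: Green round stopper, loose, about 30 g, upright in one of the rack's holes, its collar resting on the rack's top. Origin: centre of its underside, z up its axis. From below: tapered plug 24 mm long (diameter 17 mm at the foot, 22 at its top), collar of diameter 32 from 24 to 30 mm height, round grip of diameter 25 from 30 to 56 mm height.
- rack: White fixed stopper rack, a block 50 x 190 x 40 mm (x, y, z), top at 40 mm, three holes of diameter 27 mm and 30 mm deep in a row along its y axis at -60, 0 and +60 mm. Which stopper is in which hole varies. Origin: centre of its underside.
- swirler: Fixed flask swirler: round white base with a round aluminium platform (diameter 280 mm, top at 67 mm). Origin: under its centre, on the counter. The flask stands at its centre. At its own +y side a blue bracket arm (44 mm wide, top at 94 mm) bears a steel collar (diameter 20, top at 111 mm) and above it the plunger's red knob, on a vertical axis 125 mm from the centre.
- flask_mouth (a point): Centre of the open mouth of the amber conical flask clamped upright on the platform (it does not move), at rim height, 184 mm above the counter, z up. Flask 114 mm high, base diameter 68; neck outer diameter 31, inner 24 mm, straight for the top 42 mm. With the stopper fully home its underside is 24 mm below this point.
- pull_knob (a point): Red round knob on top of the lock plunger, diameter 26 mm, 20 mm high, axis vertical. The point is its centre (123 mm above the counter when the pin is seated, 29 mm above the bracket's top). It moves up and down with the plunger.
- plunger (a joint): Lift of the lock plunger (m): 0 = pin seated in the platform's hole, 0.020 = fully up at its stop; the pin leaves the hole at 0.012. It slides vertically; a spring pulls it down with about 6 N at 0 and 12 N at 0.020, so it snaps back when let go.
- black_stopper: Black stopper (too big for the flask), loose, in a rack hole: collar diameter 38 mm, grip diameter 30 mm, 50 mm high in all. Origin: centre of its underside. Not to be moved.
- white_stopper: White stopper (too small for the flask), loose, in a rack hole: collar diameter 31 mm, grip diameter 16 mm, 50 mm high in all. Origin: centre of its underside. Not to be moved.
- stain_bottle: Brown bottle with a blue cap, diameter 56 mm, 130 mm high, loose. Origin: centre of its underside. Not to be moved.
- jar: Jar with a white lid, diameter 68 mm, 85 mm high, loose. Origin: centre of its underside. Not to be moved.
- beaker: White open beaker, diameter 60 mm, 75 mm high, loose. Origin: centre of its underside. Not to be moved.
- slide_box: Flat blue slide box, 85 x 160 x 35 mm, loose. Origin: centre of its underside. Not to be moved.
Not all that is in view belongs to the job. What is meant by the stopper is not pink, and is the larger of those in its own colour.

How it is judged:
By the outcome, as a careful person would: the job done as asked, in the order asked, and still so for the second after the job is handed in, while the arm keeps its last pose, push and grip.
It also fails if it takes over 58 s, if anything falls off the work surface, if the arm or the gripper's body presses on something with over 40 N, if the wrist force passes 120 N, or if a joint passes its speed limit or range.

### The arm

A 6-joint arm with a two-finger parallel gripper is mounted at the origin on the work surface. World frame = base frame: x ahead of the robot, y to its left, z up, the work surface at z = 0. Lengths are in m, angles in rad, forces in N, time in s.
With the tool pointing down it reaches from about 0.35 to 0.85 m from the base axis. Payload 8.1 kg.
Tool frame: the origin (TCP) lies midway between the tips of the shut fingers; the grasp point (between the pads) lies robot.grip_depth behind it (robot.grip_depth is the distance from the TCP to the grasp point, in m); z points along the fingers, y is the line along which they close (so a half turn about z gives the same grasp; the last joint's range is limited). The gripper opens to 93 mm and grips with 3 to 60 N. Pads are 15 mm wide; open, the fingers measure 128 mm over their backs; the gripper's body (75 mm by 188 mm) begins 65 mm behind the grasp point.
Start: joints at [-0.085, 0.13, 1.488, -0, 1.523, -0.085], TCP at [0.6, 0, 0.219] pointing down, gripper open.
Joint ranges: [-2.96, 2.96], [-0.89, 2.26], [0.02, 2.5], [-1.34, 4.48], [0, 2.73], [-2.66, 2.66]. Speed limits (rad/s): [2.39, 2.39, 2.79, 3.14, 3.14, 3.14].

### API

Orientations are given as a rotation vector (axis times angle).
In Python, from plant import robot gives the robot as it stands.
- The arm moves only by the tool carry_out, never from a script. Its argument "rows" is a list of rows, each a list of 6 numbers: the shift along the tool's x, y, z in m, then the turn, a rotation vector about the tool's x, y, z in degrees. A call has 1 to 12 rows; each row is the pose to reach, as a shift and turn from the pose commanded when the call began, along the tool's axes at that moment; what a row does not reach only later rows make up. A row lasts 1/8 s, in which the tool goes at most 62.5 mm and 10.7 degrees, less where a joint would pass 70% of its speed; a pose out of reach is approached as far as the arm can. A call with a gripper value outside its range is refused whole. "jaw" is the closure in counts, from 0 (fully open) to 255 (shut), set as the call begins (left out, the last holds). The fingers move at their own pace and stop on an object; "force" is the grip in N (left out, the last holds). Time passes only in rows, so rows that repeat a pose let the fingers close. It gives the time, the measured TCP pose, the force, the opening and the grip force at its end, in the units of the state.
- robot.read_state(): the state, without advancing time (a new reading comes with each control period).
- robot.read_camera(name): name is "scene" or "side" or "wrist"; returns the picture (480x640x3 uint8, red, green, blue); there is no depth.
- robot.camera_model(name): a dict with "fx", "fy", "cx", "cy" (pixels), "R" (3x3) and "t" (3): a world point X has camera coordinates R X + t; the wrist camera has in their place "mount" (4x4, takes a point from camera to tool coordinates, whose origin is the TCP and whose axes are the flange's). Camera axes: x right, y down, z forward; pixel columns grow to the right and rows downward; lengths in m; the calibration is good to about 2 mm. A picture is of the moment at which its call begins: read the wrist's pose just before it. camera_model takes no time and is no camera call.
- robot.close_job(): hands the job in; it is judged then, once.
Trained networks look in the newest picture that a camera, given by its name, has taken for a name from the list of things; names that differ only in an ending like _2 or _b are one class to them, and where a whole thing is asked for, a point or a joint stands for the part that bears it (a point fixed in the world has none). Each returns a list of dicts, best first, with "conf" (0 to 1); they miss things now and then, are a little off and sometimes report something else, mostly with a low value. They report only what shows in the picture. A call takes as long as a camera call. They do not tell look-alikes from the thing itself.
- robot.outline_of(camera, target): "pixels" (480x640 bool, what is visible of it) and "pixel" ([column, row] in pixels, amid what is visible of it).
The state is a dict: "t": time; "q": joint angles; "dq": joint speeds; "joint_torque": joint torques, N m; "tool_pos": TCP position; "orientation": TCP orientation; "force": force on the tool from outside, world axes, zero at the start; "wrist_torque": the same for the moment, N m; "opening": finger opening in m; "gripper_force": force on a finger pad.
Only numpy, scipy, OpenCV 4.12 (cv2) and the standard library are available. Lean on these libraries where they do the work, as an engineer would, in place of code of your own. Each camera call takes 0.05 s, during which the arm holds its last target. There are 200 camera calls.

## Working session

There is one attempt and no reset: what is moved stays moved. The work goes in short steps, Python scripts to look and compute and a tool call to move; the robot and the scene stay as the last step left them, time stands still between calls to the robot, and variables do not carry over. Pictures are saved under pics/ and viewed, at most 10 in all, crops included, and the job is handed in when it is done.

Besides the shell and the picture viewer there is one more tool, called after ">>>" as name(argument=value, ...), one argument or row to a line, values as JSON. carry_out: Moves the arm, as the interface text tells. Its arguments: {"type":"object","properties":{"rows":{"type":"array"},"jaw":{"type":"number"},"force":{"type":"number"}},"required":["rows"]}

```bash
ls; mkdir -p pics
python3 - <<'E'
from plant import robot
import cv2,numpy as np
print(robot.grip_depth)
s=robot.read_state();print(s['t'],s['tool_pos'],s['orientation'],s['opening'])
for c in ['scene','side','wrist']:
    im=robot.read_camera(c);cv2.imwrite(f'pics/{c}0.png',im[:,:,::-1]);m=robot.camera_model(c)
    print(c,{k:np.round(v,4).tolist() for k,v in m.items()})
    for t in ['stopper','rack','swirler','pull_knob','black_stopper','white_stopper']:
        for d in robot.outline_of(c,t)[:3]: print(t,round(d['conf'],2),np.round(d['pixel']),d['pixels'].sum())
E
```

```text
pics
0.0188
0.0 [5.99433812e-01 8.59765471e-05 2.17606031e-01] [-2.22037182e+00 -2.22055732e+00  1.85032072e-03] 0.09270200301251977
scene {'fx': 521.1509, 'fy': 521.1509, 'cx': 317.9196, 'cy': 244.9189, 'R': [[-0.8739, 0.486, 0.0053], [0.4058, 0.7356, -0.5424], [-0.2675, -0.4718, -0.8401]], 't': [0.417, -0.1811, 1.5924]}
stopper 0.68 [334. 293.] 114
stopper 0.4 [354. 285.] 90
rack 0.56 [340. 320.] 1206
swirler 0.98 [245. 227.] 5418
pull_knob 0.63 [284. 216.] 83
black_stopper 0.63 [351. 337.] 195
side {'fx': 592.0981, 'fy': 592.0981, 'cx': 324.702, 'cy': 229.8629, 'R': [[-0.7408, -0.6716, 0.0101], [-0.4253, 0.4574, -0.7809], [0.5199, -0.5828, -0.6245]], 't': [0.4166, 0.2741, 1.0376]}
stopper 0.84 [280. 269.] 273
stopper 0.56 [309. 254.] 125
stopper 0.44 [314. 297.] 180
rack 0.59 [261. 300.] 2409
swirler 0.96 [357. 191.] 8442
swirler 0.61 [260. 303.] 2403
pull_knob 0.53 [347. 195.] 121
pull_knob 0.37 [233. 298.] 358
pull_knob 0.24 [358. 194.] 8523
black_stopper 0.72 [358. 194.] 8460
white_stopper 0.58 [258. 289.] 188
white_stopper 0.55 [279. 271.] 280
wrist {'fx': 401.8345, 'fy': 401.8345, 'cx': 317.1963, 'cy': 237.6019, 'mount': [[-0.0009, -0.9527, -0.3041, 0.0848], [1.0, -0.0009, -0.0002, 0.0008], [-0.0001, -0.3041, 0.9527, -0.1662], [0.0, 0.0, 0.0, 1.0]]}
stopper 0.69 [219.   8.] 675
stopper 0.6 [252. 122.] 518
rack 0.73 [225.  30.] 3216
swirler 0.83 [309. 343.] 42997
swirler 0.47 [486.  28.] 6257
pull_knob 0.88 [250. 318.] 1224
```

Run:
```python
import cv2
a=cv2.imread('pics/scene0.png')[150:400,150:450];b=cv2.imread('pics/side0.png')[130:380,190:490]
cv2.imwrite('pics/ab.png',cv2.vconcat([cv2.resize(a,(720,600))])); cv2.imwrite('pics/b.png',cv2.resize(b,(720,600)))
```

```text
(no output)
```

View pics/ab.png

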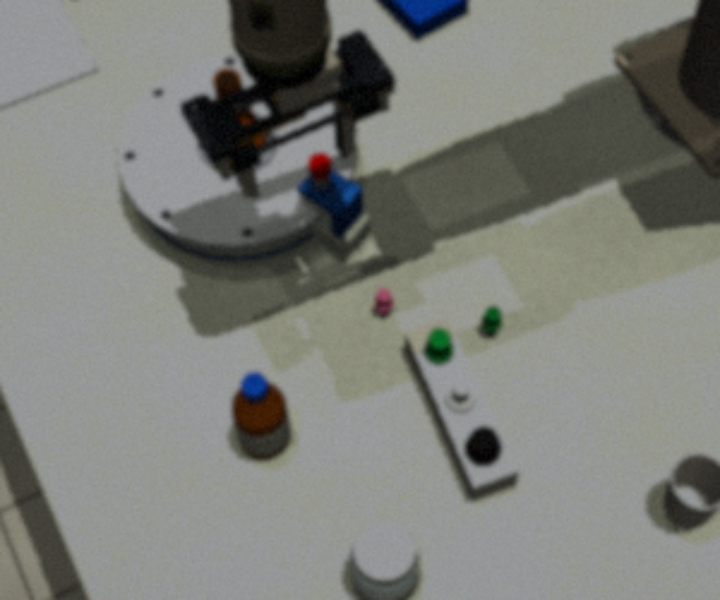

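View pics/b.png

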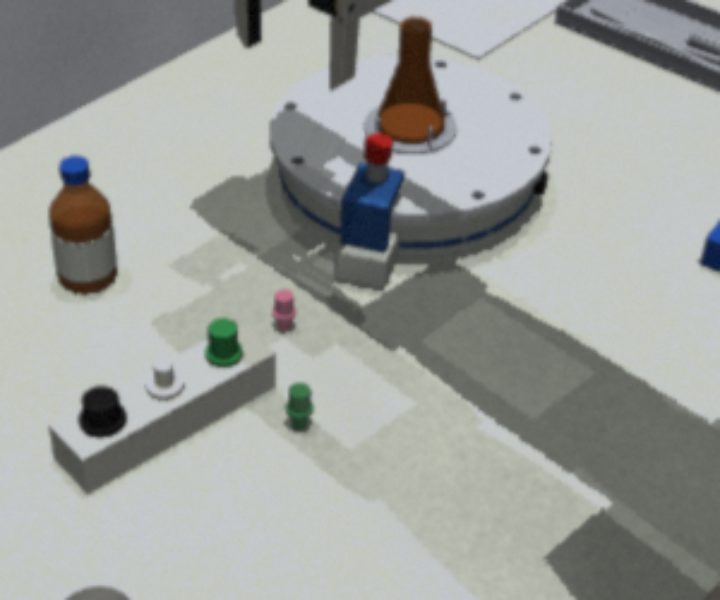

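View pics/wrist0.png

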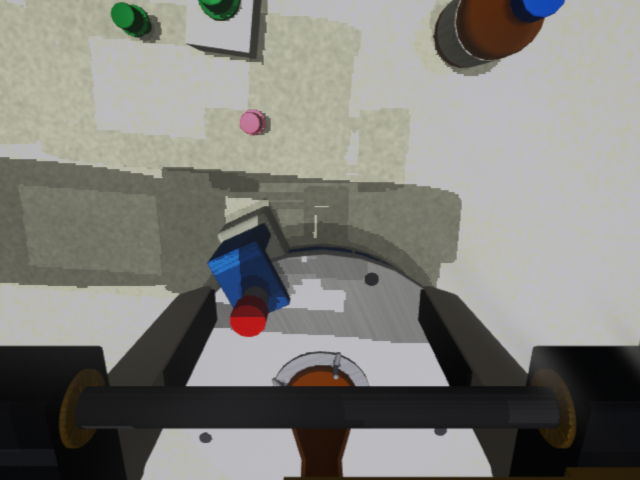

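The wanted stopper is the large green one in the rack: scene (333,293), side (283,272), wrist (219,8). Three others could be taken for it:
- the small loose green one: scene (354,284), side (315,299), wrist (130,18)
- the pink one: scene (310,275), wrist (252,122)
- the white one in the rack: side (258,289)

The flask mouth is at about side (363,139) and scene (245,181). The red knob is at side (348,192), scene (283,218) and wrist (249,318).

```bash
cat > h.py <<'E'
from plant import robot
import cv2,numpy as np
from scipy.spatial.transform import Rotation as Ro
def model(c,s=None):
    m=robot.camera_model(c)
    if c=='wrist':
        T=np.eye(4);T[:3,:3]=Ro.from_rotvec(s['orientation']).as_matrix();T[:3,3]=s['tool_pos']
        W=np.linalg.inv(T@np.array(m['mount']));R,t=W[:3,:3],W[:3,3]
    else: R,t=np.array(m['R']),np.array(m['t'])
    K=np.array([[m['fx'],0,m['cx']],[0,m['fy'],m['cy']],[0,0,1]])
    return K,R,t
def proj(M,X): K,R,t=M; p=K@(R@np.array(X)+t); return p[:2]/p[2]
def onz(M,px,z):
    K,R,t=M; d=R.T@np.linalg.solve(K,[px[0],px[1],1.]); o=-R.T@t
    return o+d*(z-o[2])/d[2]
def tri(A,pa,B,pb):
    P=[m[0]@np.c_[m[1],m[2]] for m in(A,B)]
    X=cv2.triangulatePoints(P[0],P[1],np.float64(pa),np.float64(pb)).ravel();return X[:3]/X[3]
def blob(im,col,near,r):
    h=cv2.cvtColor(im,cv2.COLOR_RGB2HSV);H,S,V=[h[...,i].astype(int) for i in range(3)]
    m={'red':((H<5)|(H>175))&(S>170)&(V>60),'green':(H>45)&(H<80)&(S>120),'blue':(H>105)&(H<125)&(S>150)}[col]
    y,x=np.indices(m.shape);m&=np.hypot(x-near[0],y-near[1])<r
    return m,np.array([x[m].mean(),y[m].mean()]),m.sum()
E
python3 - <<'E'
from h import *
S,D=model('scene'),model('side')
a=cv2.imread('pics/scene0.png')[:,:,::-1].copy();b=cv2.imread('pics/side0.png')[:,:,::-1].copy();w=cv2.imread('pics/wrist0.png')[:,:,::-1].copy()
for n,c,pa,pb,r in [('stopper','green',(333,293),(283,272),13),('small','green',(354,284),(315,299),11),('knob','red',(283,218),(348,192),14)]:
    _,ca,na=blob(a,c,pa,r);_,cb,nb=blob(b,c,pb,r);print(n,ca,na,cb,nb,tri(S,ca,D,cb).round(4))
print('mouth',tri(S,(245,181),D,(363,139)).round(4),onz(D,(363,139),.184))
s=robot.read_state();W=model('wrist',s)
m,c,n=blob(w,'red',(249,318),40);print(c,n,onz(W,c,.128))
for n,p in [('ring',(320,372))]: print(n,onz(W,p,.07))
E
```

```text
stopper [332.56862745 294.05882353] 102 [282.66494845 272.7628866 ] 194 [0.5264 0.165  0.0515]
small [354.46 283.32] 50 [313.63636364 295.84848485] 33 [0.4528 0.154  0.0279]
knob [282.58536585 217.53658537] 41 [347.39423077 191.19230769] 104 [ 0.5504 -0.0601  0.1248]
mouth [ 0.6007 -0.1695  0.1877] [ 0.60401905 -0.17196226  0.184     ]
[247.51616628 320.13163972] 866 [ 0.55068404 -0.05930113  0.128     ]
ring [ 0.60323595 -0.14556577  0.07      ]
```

Run:
```python
from h import *
S,D=model('scene'),model('side')
cs=lambda x,y:(150+x/2.4,150+y/2.4); cd=lambda x,y:(190+x/2.4,130+y/2.4)
g=np.array([.5264,.165]);wS=onz(S,cs(460,393),.066);bS=onz(S,cs(483,440),.063)
wD=onz(D,cd(163,372),.056);bD=onz(D,cd(101,405),.056)
print(wS,bS,wD,bD)
for b in(bS,bD): 
    v=b[:2]-g;print(np.degrees(np.arctan2(v[1],v[0])),np.hypot(*v))
print('bottle',onz(D,cd(75,165),.13),onz(S,cs(253,383),.13))
s=robot.read_state();R=Ro.from_rotvec(s['orientation']).as_matrix();print(R.round(3))
```

```text
[0.53786791 0.22881048 0.066     ] [0.54311512 0.28363937 0.063     ] [0.53315164 0.22586995 0.056     ] [0.54148333 0.28433978 0.056     ]
81.98037271273715 0.119811085437304
82.79659080303216 0.12028919192408911
bottle [0.72111385 0.15036525 0.13      ] [0.72693027 0.1466655  0.13      ]
[[-0.  1.  0.]
 [ 1.  0. -0.]
 [-0.  0. -1.]]
```

>>> carry_out(
  rows=[
    [0.05,-0.022,0,0,0,2],
    [0.1,-0.045,0.02,0,0,5],
    [0.145,-0.065,0.05,0,0,7.5],
    [0.164,-0.073,0.075,0,0,7.5],
    [0.164,-0.073,0.088,0,0,7.5],
    [0.164,-0.073,0.088,0,0,7.5],
    [0.164,-0.073,0.088,0,0,7.5],
  ],
  jaw=100,
)

```text
t: 1.92
tool_pos: [0.5282, 0.1632, 0.1318]
orientation: [2.362, 2.069, 0.002]
force: [-0.3, -0.7, -0.1]
opening: 0.0566
gripper_force: 0.0
```

Run:
```python
from h import *
s=robot.read_state();w=robot.read_camera('wrist');cv2.imwrite('pics/w1.png',w[:,:,::-1]);W=model('wrist',s)
print(s['t'],s['tool_pos'],s['opening'],proj(W,[.5264,.165,.072]))
```

```text
1.925 [0.52818599 0.16321117 0.1318349 ] 0.056591888441336204 [312.34213369 255.55588288]
```

View pics/w1.png

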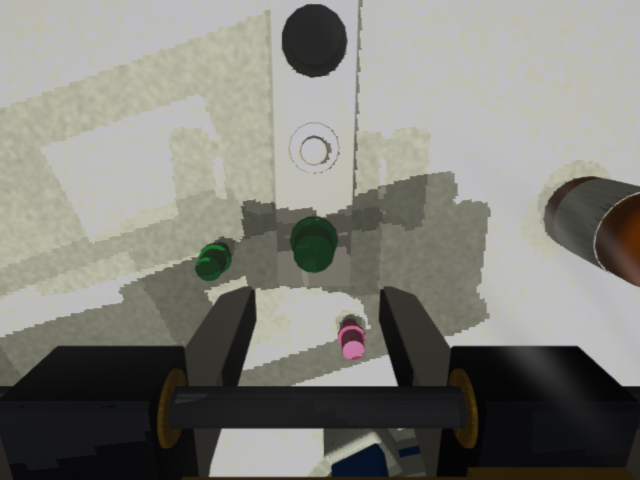

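The picture shows the large green stopper's top at (313,254), at the foot end of the rack. The small loose green one is at (212,260) and the pink one at (352,340). The choice is confirmed, and both fingers clear everything on the way down.

>>> carry_out(
  rows=[
    [0.002,-0.0015,0.03,0,0,0],
    [0.002,-0.0015,0.06,0,0,0],
    [0.002,-0.0015,0.075,0,0,0],
    [0.002,-0.0015,0.082,0,0,0],
    [0.002,-0.0015,0.082,0,0,0],
    [0.002,-0.0015,0.082,0,0,0],
  ],
)

```text
t: 2.72
tool_pos: [0.5267, 0.1664, 0.0499]
orientation: [2.361, 2.071, 0.003]
force: [-0.2, 0.6, -0.3]
opening: 0.0567
gripper_force: 0.0
```

>>> carry_out(
  rows=[
    [0,0,0,0,0,0],
    [0,0,0,0,0,0],
    [0,0,0,0,0,0],
    [0,0,0,0,0,0],
    [0,0,0,0,0,0],
    [0,0,0,0,0,0],
  ],
  jaw=255,
  force=25,
)

```text
t: 3.48
tool_pos: [0.5258, 0.1662, 0.0487]
orientation: [-2.362, -2.071, -0.0]
force: [-0.5, -0.4, 0.5]
opening: 0.0243
gripper_force: 25.0
```

>>> carry_out(
  rows=[
    [0,0,-0.03,0,0,0],
    [0,0,-0.08,0,0,0],
    [0,0,-0.14,0,0,0],
    [-0.02,0.007,-0.19,0,0,0],
    [-0.06,0.02,-0.21,0,0,0],
    [-0.11,0.036,-0.21,0,0,0],
    [-0.16,0.052,-0.21,0,0,0],
    [-0.21,0.068,-0.21,0,0,0],
    [-0.26,0.084,-0.21,0,0,0],
    [-0.31,0.1,-0.21,0,0,0],
    [-0.36,0.115,-0.21,0,0,0],
    [-0.41,0.131,-0.21,0,0,0],
  ],
)

```text
t: 4.97
tool_pos: [0.6021, -0.2591, 0.2584]
orientation: [-2.362, -2.071, 0.0]
force: [1.2, 0.8, 0.9]
opening: 0.0242
gripper_force: 25.0
```

>>> carry_out(
  rows=[
    [0,0,0,0,0,0],
    [0,0,0,0,0,0],
    [0,0,0,0,0,0],
  ],
)

```text
t: 5.35
tool_pos: [0.6023, -0.2561, 0.2588]
orientation: [-2.36, -2.073, -0.0]
force: [0.3, 0.8, 0.3]
opening: 0.0247
gripper_force: 25.0
```

Run:
```python
from h import *
s=robot.read_state();w=robot.read_camera('wrist');cv2.imwrite('pics/w2.png',w[:,:,::-1]);W=model('wrist',s)
print(s['t'],s['tool_pos'],s['orientation'],s['opening'],proj(W,[.602,-.171,.184]),proj(W,[.5505,-.0597,.133]))
for c in('scene','side'): cv2.imwrite(f'pics/{c}2.png',robot.read_camera(c)[:,:,::-1])
```

```text
5.35 [ 0.60226363 -0.25609671  0.25878518] [-2.36046561e+00 -2.07293110e+00 -4.05782752e-04] 0.024723224426353312 [295.97241857 110.52053982] [190.7515107  -66.61805176]
```

View pics/w2.png

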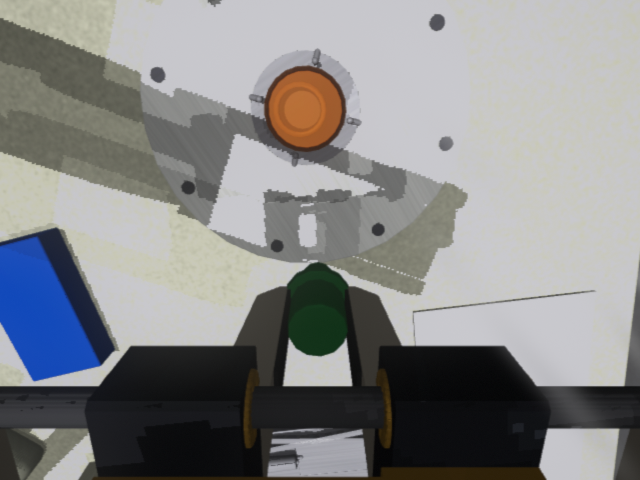

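The flask mouth shows near (302,110), inside the amber body's rim. The held stopper is upright between the fingers at (318,310). I'll fit the circle next.

Run:
```python
from h import *
w=cv2.imread('pics/w2.png')
c=cv2.resize(w[60:160,250:360],None,fx=5,fy=5,interpolation=cv2.INTER_CUBIC)
s=cv2.resize(w[250:370,260:380],None,fx=500/120,fy=500/120)
cv2.imwrite('pics/c2.png',c[:, :]);
g=c[:,:,1]
h=cv2.HoughCircles(cv2.GaussianBlur(g,(9,9),2),cv2.HOUGH_GRADIENT_ALT,1,5,param1=60,param2=.6,minRadius=60,maxRadius=230)
if h is not None:
  for x,y,r in h[0]: print(x/5+250-.4,y/5+60-.4,r/5)
st=robot.read_state();W=model('wrist',st)
S=np.array(st['tool_pos'])
for z in (-.033,-.009,-.003,.023): print(z,proj(W,S+[0,0,z]))
m,p,n=blob(w[:,:,::-1].copy(),'green',(318,310),60);y,x=np.where(m);print(p,n,x.min(),x.max(),y.min(),y.max())
for yy in range(y.min(),y.max(),6): xs=x[y==yy];print(yy,xs.min(),xs.max(),(xs.min()+xs.max())/2)
cv2.imwrite('pics/c2.png',cv2.resize(cv2.hconcat([c[:500,:],cv2.resize(s,(500,500))]),(800,380)))
```

```text
306.6 107.2 41.308907
312.4 98.4 31.1819
301.80002 97.6 33.4722
-0.033 [315.68763012 275.52769155]
-0.009 [315.54650812 295.23972429]
-0.003 [315.50583733 300.92065362]
0.023 [315.29649183 330.16219885]
[318.79803424 318.29708307] 3154 289 347 271 354
271 311 326 318.5
277 298 338 318.0
283 292 343 317.5
289 291 344 317.5
295 315 344 329.5
301 311 338 324.5
307 302 342 322.0
313 294 343 318.5
319 291 345 318.0
325 289 346 317.5
331 289 347 318.0
337 290 344 317.0
343 294 341 317.5
349 300 335 317.5
```

View pics/c2.png

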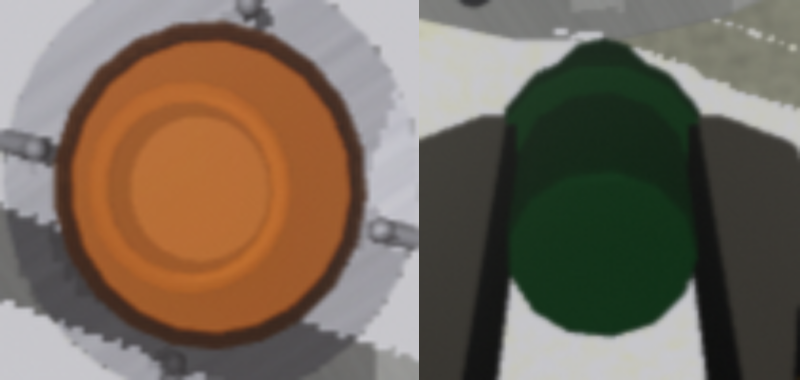

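Run:
```python
from h import *
st=robot.read_state();W=model('wrist',st);S=np.array(st['tool_pos']);R=Ro.from_rotvec(st['orientation']).as_matrix()
m=onz(W,(299.5,108.8),.184);t=onz(W,(317.6,330),S[2]+.023)
print(S,m,R.T@(m-S),R.T@(t-S))
```

```text
[ 0.6023601  -0.2562625   0.25905542] [ 0.6042365  -0.17052918  0.184     ] [ 0.08526485 -0.00923817  0.07504399] [ 7.10972244e-05  9.41563237e-04 -2.29995496e-02]
```

>>> carry_out(
  rows=[
    [0.03,-0.004,0,0,0,0],
    [0.065,-0.008,0,0,0,0],
    [0.0853,-0.0101,0,0,0,0],
    [0.0853,-0.0101,0.01,0,0,0],
    [0.0853,-0.0101,0.025,0,0,0],
    [0.0853,-0.0101,0.033,0,0,0],
    [0.0853,-0.0101,0.033,0,0,0],
    [0.0853,-0.0101,0.033,0,0,0],
  ],
)

```text
t: 6.5
tool_pos: [0.6033, -0.172, 0.2258]
orientation: [2.363, 2.071, 0.0]
force: [-0.5, 0.7, -0.7]
opening: 0.0245
gripper_force: 25.0
```

Run:
```python
from h import *
s=robot.read_state();print(s['t'],s['tool_pos'])
w=robot.read_camera('wrist');a=robot.read_camera('scene');b=robot.read_camera('side')
pa=proj(model('scene'),[.603,-.17,.2]).astype(int);pb=proj(model('side'),[.603,-.17,.2]).astype(int)
f=lambda i,p:cv2.resize(i[max(p[1]-40,0):p[1]+40,p[0]-40:p[0]+40],(400,400),interpolation=cv2.INTER_CUBIC)
cv2.imwrite('pics/p3.png',cv2.hconcat([f(a,pa),f(b,pb)])[:,:,::-1])
```

```text
6.5 [ 0.60329726 -0.17204058  0.2257789 ]
```

View pics/p3.png

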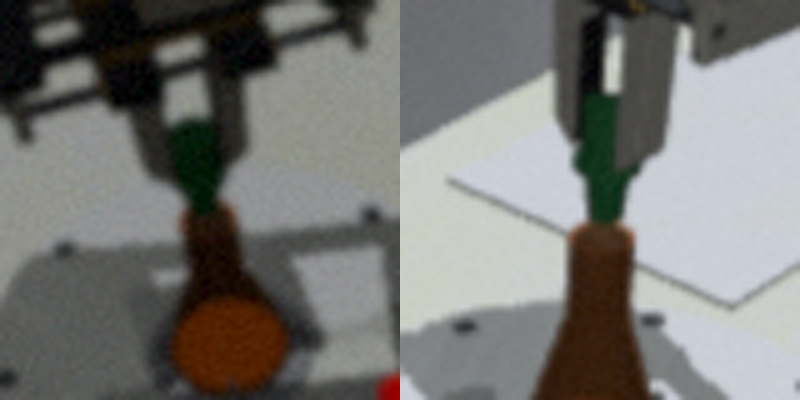

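Both views show the stopper's foot centred just above the mouth: scene crop (205,208), side crop (603,222). I'll lower it now.

>>> carry_out(
  rows=[
    [0,0,0.008,0,0,0],
    [0,0,0.016,0,0,0],
    [0,0,0.022,0,0,0],
    [0,0,0.026,0,0,0],
    [0,0,0.029,0,0,0],
    [0,0,0.031,0,0,0],
    [0,0,0.031,0,0,0],
  ],
)

```text
t: 7.52
tool_pos: [0.6032, -0.1714, 0.1946]
orientation: [-2.362, -2.071, -0.0]
force: [0.9, 0.0, -0.8]
opening: 0.0244
gripper_force: 25.0
```

>>> carry_out(
  rows=[
    [0,0,0.001,0,0,0],
    [0,0,0.002,0,0,0],
    [0,0,0.003,0,0,0],
    [0,0,0.003,0,0,0],
  ],
)

```text
t: 8.02
tool_pos: [0.6034, -0.1714, 0.1927]
orientation: [2.361, 2.071, 0.001]
force: [-3.1, 2.2, 4.7]
opening: 0.0248
gripper_force: 25.0
```

>>> carry_out(
  rows=[
    [0,0,0.001,0,0,0],
    [0,0,0.002,0,0,0],
    [0,0,0.002,0,0,0],
  ],
)

```text
t: 8.4
tool_pos: [0.6035, -0.1714, 0.1926]
orientation: [2.361, 2.071, 0.001]
force: [-8.0, 3.4, 15.2]
opening: 0.0241
gripper_force: 25.0
```

>>> carry_out(
  rows=[
    [0.0003,-0.0006,0,0,0,0],
    [0.0005,-0.001,0.0005,0,0,0],
    [0.0005,-0.001,0.001,0,0,0],
    [0.0005,-0.001,0.001,0,0,0],
  ],
)

```text
t: 8.9
tool_pos: [0.6035, -0.1714, 0.1926]
orientation: [2.359, 2.069, 0.003]
force: [-5.4, 2.6, 17.8]
opening: 0.0248
gripper_force: 25.0
```

>>> carry_out(
  rows=[
    [0,0,0,0,0,0],
    [0,0,0,0,0,0],
    [0,0,0,0,0,0],
    [0,0,-0.01,0,0,0],
    [0,0,-0.04,0,0,0],
    [0,0,-0.075,0,0,0],
    [0,0,-0.075,0,0,0],
  ],
  jaw=110,
)

```text
t: 9.78
tool_pos: [0.6042, -0.1716, 0.2683]
orientation: [2.357, 2.067, 0.005]
force: [0.4, 0.0, -0.4]
opening: 0.0529
gripper_force: 0.0
```

Run:
```python
from h import *
s=robot.read_state();print(s['t'],s['tool_pos'],s['opening'])
W=model('wrist',s);w=robot.read_camera('wrist');b=robot.read_camera('side')
cv2.imwrite('pics/w4.png',w[:,:,::-1])
D=model('side');pb=proj(D,[.603,-.17,.19]).astype(int)
f=lambda i,p:cv2.resize(i[max(p[1]-40,0):p[1]+40,p[0]-40:p[0]+40],(400,400),interpolation=cv2.INTER_CUBIC)
cv2.imwrite('pics/p4.png',cv2.hconcat([cv2.resize(w,(400,400)),f(b,pb)])[:,:,::-1])
print('knob pred',proj(W,[.5505,-.0597,.133]))
k=np.array([.5505,-.0597]);c=np.array([.603,-.171]);v=k-c;print(np.hypot(*v),np.degrees(np.arctan2(v[1],v[0])))
m,p,n=blob(w,'red',proj(W,[.5505,-.0597,.133]),40);print(p,n,onz(W,p,.131))
for z in(.216,.190,.184): print(z,proj(D,[.603,-.171,z])-pb+40)
m,p,n=blob(b,'green',pb,35);y,x=np.where(m);print(p-pb+40,n,y.min()-pb[1]+40,y.max()-pb[1]+40)
```

```text
9.775 [ 0.60418233 -0.17155697  0.26833592] 0.0529016677551823
knob pred [217.51655953  80.67851836]
0.12306071672146235 115.25316339457389
[218.8973173   76.51341351] 1081 [ 0.55159381 -0.05696899  0.131     ]
0.216 [41.80709156 29.69316496]
0.19 [41.21419895 39.97565053]
0.184 [41.07942453 42.31303169]
[41.35555556 37.62962963] 135 30 45
```

View pics/p4.png

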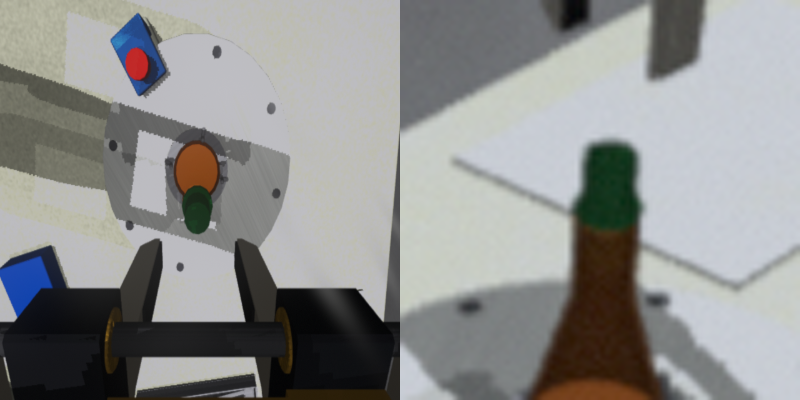

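The stopper is home: in the side crop its collar sits on the rim at (606,215). The red knob shows at wrist (219,77). Next I move over the knob and turn so the fingers close tangentially.

>>> carry_out(
  rows=[
    [0.03,-0.019,0,0,0,-8],
    [0.06,-0.038,0,0,0,-16],
    [0.09,-0.057,0,0,0,-24],
    [0.106,-0.067,0.03,0,0,-32],
    [0.106,-0.067,0.07,0,0,-32],
    [0.106,-0.067,0.07,0,0,-32],
    [0.106,-0.067,0.07,0,0,-32],
  ],
)

```text
t: 10.75
tool_pos: [0.5498, -0.0572, 0.1942]
orientation: [-1.7, -2.642, 0.0]
force: [-0.6, -0.2, -0.4]
opening: 0.0526
gripper_force: 0.0
```

Run:
```python
from h import *
s=robot.read_state();W=model('wrist',s);w=robot.read_camera('wrist');cv2.imwrite('pics/w5.png',w[:,:,::-1])
S=np.array(s['tool_pos']);R=Ro.from_rotvec(s['orientation']).as_matrix();print(s['t'],S);print(R.round(3))
pp=proj(W,[.551,-.058,.133]);m,p,n=blob(w,'red',pp,60);y,x=np.where(m);print(pp,p,n,x.min(),x.max(),y.min(),y.max())
q=onz(W,p,.129);print(q,R.T@(q-S))
```

```text
10.75 [ 0.54980301 -0.05724211  0.19416717]
[[-0.414  0.91  -0.   ]
 [ 0.91   0.414  0.   ]
 [ 0.    -0.    -1.   ]]
[317.62778668 258.34274634] [318.77290223 254.9060816 ] 1299 300 339 232 275
[ 0.55133348 -0.05703453  0.129     ] [-0.00045646  0.0014974   0.06516667]
```

View pics/w5.png

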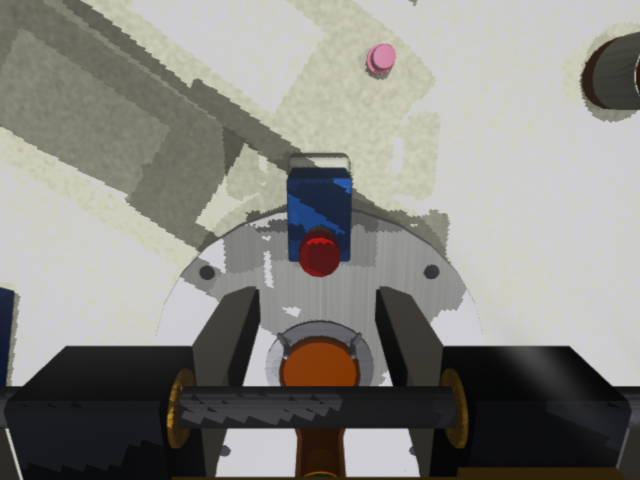

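The knob is at (319,255), centred between the fingers and square to the bracket. Descending.

>>> carry_out(
  rows=[
    [0,0.0007,0.03,0,0,0],
    [0,0.0007,0.06,0,0,0],
    [0,0.0007,0.08,0,0,0],
    [0,0.0007,0.089,0,0,0],
    [0,0.0007,0.089,0,0,0],
    [0,0.0007,0.089,0,0,0],
  ],
)

```text
t: 11.55
tool_pos: [0.5513, -0.0569, 0.106]
orientation: [1.699, 2.641, 0.001]
force: [0.4, 0.4, 0.1]
opening: 0.0531
gripper_force: 0.0
```

>>> carry_out(
  rows=[
    [0,0,0,0,0,0],
    [0,0,0,0,0,0],
    [0,0,0,0,0,0],
    [0,0,0,0,0,0],
    [0,0,0,0,0,0],
    [0,0,0,0,0,0],
  ],
  jaw=255,
  force=50,
)

```text
t: 12.3
tool_pos: [0.5507, -0.0567, 0.1049]
orientation: [1.699, 2.642, 0.001]
force: [2.3, 1.2, 0.8]
opening: 0.0249
gripper_force: 50.0
```

>>> carry_out(
  rows=[
    [0,0,-0.003,0,0,0],
    [0,0,-0.007,0,0,0],
    [0,0,-0.011,0,0,0],
    [0,0,-0.015,0,0,0],
    [0,0,-0.018,0,0,0],
    [0,0,-0.018,0,0,0],
    [0,0,-0.018,0,0,0],
  ],
)

```text
t: 13.18
tool_pos: [0.5506, -0.0566, 0.1213]
orientation: [1.7, 2.642, 0.001]
force: [9.5, 0.4, -11.0]
opening: 0.0244
gripper_force: 50.0
```

>>> carry_out(
  rows=[
    [0,0.0005,-0.001,0,0,0],
    [0,0.0005,-0.002,0,0,0],
    [0,0.0005,-0.003,0,0,0],
    [0,0.0005,-0.003,0,0,0],
  ],
)

```text
t: 13.68
tool_pos: [0.5506, -0.0566, 0.124]
orientation: [-1.699, -2.641, 0.001]
force: [8.7, -1.0, -12.1]
opening: 0.0248
gripper_force: 50.0
```

>>> carry_out(
  rows=[
    [0,0.0003,-0.0005,0,0,0],
    [0,0.0005,-0.001,0,0,0],
    [0,0.0005,-0.0015,0,0,0],
    [0,0.0005,-0.0015,0,0,0],
  ],
)

```text
t: 14.18
tool_pos: [0.5506, -0.0566, 0.125]
orientation: [-1.699, -2.641, 0.002]
force: [6.4, -2.4, -14.1]
opening: 0.0245
gripper_force: 50.0
```

>>> carry_out(
  rows=[
    [0,0,-0.0005,0,0,0],
    [0,0.0003,-0.001,0,0,0],
    [0,0.0003,-0.001,0,0,0],
  ],
)

```text
t: 14.55
tool_pos: [0.5505, -0.0565, 0.125]
orientation: [-1.699, -2.64, 0.002]
force: [9.9, -2.9, -18.7]
opening: 0.0249
gripper_force: 50.0
```

Run:
```python
from h import *
s=robot.read_state();print(s['t'],s['tool_pos'],s['force'],s['opening'],s['gripper_force'])
a=robot.read_camera('scene');b=robot.read_camera('side')
f=lambda i,p:cv2.resize(i[max(p[1]-40,0):p[1]+60,p[0]-50:p[0]+50],(400,400),interpolation=cv2.INTER_CUBIC)
pa,pb=[proj(model(c),[.57,-.11,.17]).astype(int) for c in('scene','side')]
cv2.imwrite('pics/p6.png',cv2.hconcat([f(a,pa),f(b,pb)])[:,:,::-1])
```

```text
14.55 [ 0.55052698 -0.056528    0.12501974] [  9.93555877  -2.91296993 -18.71094058] 0.024876409281523695 49.994272731710225
```

View pics/p6.png

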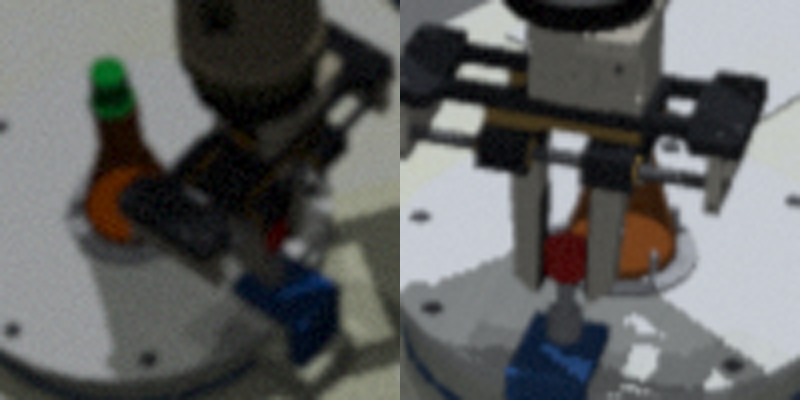

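The knob is held up at its stop: the tool no longer rises and the pull has gone from 14 to 19 N, above the spring's 12 N. In the side crop it sits between the fingers at (567,255), well above the collar. The stopper is still in the flask at scene crop (108,85). Handing in.

```bash
python3 -c "
from plant import robot
print(robot.close_job())"
```

```text
the job is handed in; nothing more can be done
None
```

The green stopper is fully home in the amber flask and released, the lock plunger is gripped and held up at its stop, and I handed the job in at about 14.6 s; the hand-in call gave no verdict.

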